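# Hold the brass tube in the V-blocks, up to the length stop, for cutting a guitar slide

### The arm

A 7-joint arm with a two-finger parallel gripper is mounted at the origin on the work surface. World frame = base frame: x ahead of the robot, y to its left, z up, the work surface at z = 0. Lengths are in mm, angles in rad, forces in N, time in s.
With the tool pointing down it reaches from about 400 to 850 mm from the base axis. Payload 4.4 kg.
Tool frame: the origin (TCP) lies between the finger pads; the fingertips stand 8 mm ahead of it and the grasp point (between the pads) lies 11 mm behind it; z points along the fingers, y is the line along which they close (so a half turn about z gives the same grasp; the last joint's range is limited). The gripper opens to 94 mm and grips with 3 to 60 N. Pads are 16 mm wide; open, the fingers measure 119 mm over their backs; the gripper's body (75 mm by 177 mm) begins 78 mm behind the grasp point.
Start: joints at [-1.249, 0.628, 0.038, 1.517, -0.027, 0.996, -0.02], TCP at [245.777, 601.757, 213.478] pointing down, gripper open.
Joint ranges: [-3.06, 3.06], [-0.37, 2.12], [-1.25, 1.32], [0.18, 2.47], [-1.1, 4.24], [0.23, 1.98], [-2.94, 2.94]. Speed limits (rad/s): [2.57, 2.57, 3.14, 3.14, 3.14, 3.14, 3.14].

### API

Orientations are given as a rotation vector (axis times angle).
In Python, from plant import get_obs, grab_frame, get_calibration, ctrl gives the robot as it stands.
- The arm moves only by the tool arm_command, never from a script. Its argument "increments" is a list of rows, each a list of 2 entries, a list of its own where there are three numbers: the shift along the tool's x, y, z in cm, then the turn about the tool's z in degrees. In form: [[[dx, dy, dz], roll], ...]. A call has 1 to 12 rows; each row shifts and turns the commanded pose from where the row before left it, along the tool's axes as they then stand; what a row does not reach is not made up. A row lasts 1/10 s, in which the tool goes at most 50 mm and 8.59 degrees, less where a joint would pass 70% of its speed; a pose out of reach is approached as far as the arm can. A call is refused whole if a number of a shift passes 5 or a number of a turn 8.59, either way. A call with a gripper value outside its range is refused whole. "gripper" is the finger opening in cm, from 0 to 9.4, set as the call begins (left out, the last holds). The fingers move at their own pace and stop on an object; "grip_force" is the grip in N (left out, the last holds). Time passes only in rows, so rows that do not move let the fingers close. It gives the time, the measured TCP pose, the force, the opening and the grip force at its end, in the units of the state.
- get_obs(): the state, without advancing time (a new reading comes with each control period).
- grab_frame(name): name is "scene" or "top"; returns the picture (480x640x3 uint8, red, green, blue); there is no depth.
- get_calibration(name): a dict with "K" (3x3 intrinsics, pixels), "xyz" and "attitude" of the camera in the world. Camera axes: x right, y down, z forward; pixel columns grow to the right and rows downward; lengths in mm; the calibration is good to about 2 mm. A picture is of the moment at which its call begins. get_calibration takes no time and is no camera call.
- ctrl.close_job(): hands the job in; it is judged then, once.
The state is a dict: "t": time; "joint_positions": joint angles; "qvel": joint speeds; "effort": joint torques, N m; "tool_pos": TCP position; "ee_rot": TCP orientation; "force": force on the tool from outside, world axes, zero at the start; "torque": the same for the moment, N m; "width": finger opening in mm; "gripper_force": force on a finger pad.
Only numpy, scipy, OpenCV 4.12 (cv2) and the standard library are available. Lean on these libraries where they do the work, as an engineer would, in place of code of your own. Each camera call takes 0.05 s, during which the arm holds its last target. There are 200 camera calls.

### The job

Lay the long brass tube in both V-blocks of the cut-off cradle with its end up against the length stop, as for sawing off a guitar slide, and finish while still holding it there: pressed down firmly (with some 15 N) and squarely so that it bears on both sloping faces of both blocks, and kept pushed lightly against the stop. Do not ram the stop or hammer the thin tube into the blocks, and leave the other things on the bench where they are.

Things in the scene. Friction and masses are not known exactly. Their poses are not given: they have to be found in the camera images.
- tube: Plain brass tube, 28 mm outside diameter, 24 mm bore, 260 mm long, about 0.36 kg (varies by a fifth), both ends alike and square. It lies on the bench carpet at the start. Origin on its axis at mid-length; its x axis runs along the tube (the tube may be rolled about x by any angle). Smooth: low friction on the steel.
- cradle: Cut-off cradle fixed to the bench: beech board 335 x 90 x 18 mm (x -100 to 235 mm) with two like steel V-blocks and a length stop in line. Origin on the bench under the middle of the gap between the blocks; x runs along the vees towards the stop, z up. Blocks: x -80 to -50 and 50 to 80 mm, the gap between is open down to the board (top z = 18 mm), room for fingers around the tube.
- vee_stop_side (a point): V-block nearer the stop: 90 degree vee along the cradle's x axis, 34 mm wide at the block's top (z = 58 mm), its bottom at z = 41 mm. Block 30 mm long, 44 mm wide, low feet beside it (z = 22 mm). This point: where the seated tube's axis passes mid-block, cradle y = 0, z = 60.8 mm, x = 65 mm.
- vee_far_side (a point): V-block farther from the stop: 90 degree vee along the cradle's x axis, 34 mm wide at the block's top (z = 58 mm), its bottom at z = 41 mm. Block 30 mm long, 44 mm wide, low feet beside it (z = 22 mm). This point: where the seated tube's axis passes mid-block, cradle y = 0, z = 60.8 mm, x = -65 mm.
- stop_post (a point): Post of the length stop; this point: cradle x = 196 mm, on the line of the seated tube's axis. The stop is a rigid steel disc, 32 mm across, 6 mm thick, square to that line, on a clamped 12 mm rod through the post. Its setting differs each time: its face towards the blocks is anywhere from cradle x = 130 to 150 mm, to be felt or seen. Post 22 x 34 mm, top z = 93 mm.
- saw: Small back saw with a turned wooden handle lying flat, 300 mm long, to be left alone. Origin under the joint of blade and handle.
- jar: Glass jar with yellow lid, 70 mm across, 95 mm high, to be left alone. Origin under its centre.
- cut_slide: Short piece of the same tube, 28 mm across, 60 mm long, standing on end: a slide already cut, to be left alone. Origin under its centre.

How it is judged (in metres and radians):
At the end, for the whole second after the job is handed in: Fingers still on the tube; it lies still and home in both vees (axis within 2 mm sideways, 3 mm in height, 0.03 rad), each of the four vee faces carries over 1 N and the more loaded face of each block over 2.5 N, and its end pushes on the length stop with over 0.5 N (contact force between each of vee_far_side_left_face, vee_far_side_right_face, vee_stop_side_left_face, vee_stop_side_right_face, the fingers and tube above 1 N and contact force between any of vee_far_side_left_face, vee_far_side_right_face and tube above 2.5 N and contact force between any of vee_stop_side_left_face, vee_stop_side_right_face and tube above 2.5 N and contact force between stop_disc and tube above 0.5 N and angle between the x axis of tube and the x axis of cradle, either way round below 0.03 rad and y of tube in the frame of cradle between -0.002 and 0.002 m and z of tube in the frame of cradle between 0.0578 and 0.0638 m and linear speed of tube below 0.01 m/s); the arm keeps its last pose, push and grip.
It fails at once if the stop is rammed (over 40 N) (contact force between stop_disc and tube above 40 N).
It fails at once if the tube is driven into a V-block face with more than 60 N (contact force between any of vee_far_side_left_face, vee_far_side_right_face, vee_stop_side_left_face, vee_stop_side_right_face and tube above 60 N).
It fails at once if another thing on the bench is moved by more than 20 mm (distance of any of saw, jar, cut_slide from where it was at the start of the episode above 0.02 m).
It also fails if it takes over 51 s, if anything falls off the work surface, if the arm or the gripper's body presses on something with over 40 N, if the wrist force passes 120 N, or if a joint passes its speed limit or range.

## Working session

There is one attempt and no reset: what is moved stays moved. The work goes in short steps, Python scripts to look and compute and a tool call to move; the robot and the scene stay as the last step left them, time stands still between calls to the robot, and variables do not carry over. Pictures are saved under pics/ and viewed, at most 10 in all, crops included, and the job is handed in when it is done.

Besides the shell and the picture viewer there is one more tool, called by a JSON object that holds its "method" and its "body", one argument or row to a line. arm_command: Moves the arm, as the interface text tells. Its arguments: {"type":"object","properties":{"increments":{"type":"array","items":{"type":"array"}},"gripper":{"type":"number"},"grip_force":{"type":"number"}},"required":["increments"]}

```bash
mkdir -p pics; ls; python3 - <<'E'
from plant import get_obs, grab_frame, get_calibration
import cv2
for n in ("scene","top"):
    cv2.imwrite(f"pics/{n}0.png", grab_frame(n)[:,:,::-1]); print(n,get_calibration(n))
o=get_obs();print(o)
E
```

```text
pics
scene {'K': array([[503.95616516,   0.        , 323.72453779],
       [  0.        , 503.95616516, 255.518763  ],
       [  0.        ,   0.        ,   1.        ]]), 'xyz': array([ 931.08652546, -734.79776103,  905.9042016 ]), 'attitude': array([-2.37888443, -0.60192538,  0.23114562])}
top {'K': array([[496.50383359,   0.        , 319.38886017],
       [  0.        , 496.50383359, 233.32386725],
       [  0.        ,   0.        ,   1.        ]]), 'xyz': array([ 394.71284204, -132.38002874, 1041.21354217]), 'attitude': array([-2.14126622,  2.06187213, -0.24392758])}
{'t': 0.1, 'joint_positions': array([-1.24882003,  0.62927485,  0.03845881,  1.51824157, -0.02703044,
        0.9962755 , -0.02002416]), 'qvel': array([ 2.33528889e-03, -2.36885662e-03, -7.62590528e-05, -1.82373910e-03,
       -3.87301886e-04, -8.45345583e-04, -3.19561856e-04]), 'effort': array([ 2.62056470e-03, -5.50785756e+01,  1.14742443e+00, -1.87116516e+01,
       -5.21335204e-02,  1.91327155e-02,  5.06145943e-05]), 'tool_pos': array([245.54009635, 601.22397217, 212.64100735]), 'ee_rot': array([-6.05325105e-01, -3.08239257e+00,  2.59110779e-03]), 'force': array([-0.55605885, -0.06450748,  0.5722379 ]), 'torque': array([-0.00319088, -0.020816  ,  0.03924751]), 'gripper_force': 0.0, 'width': 93.67514450489357}
```

View pics/scene0.png

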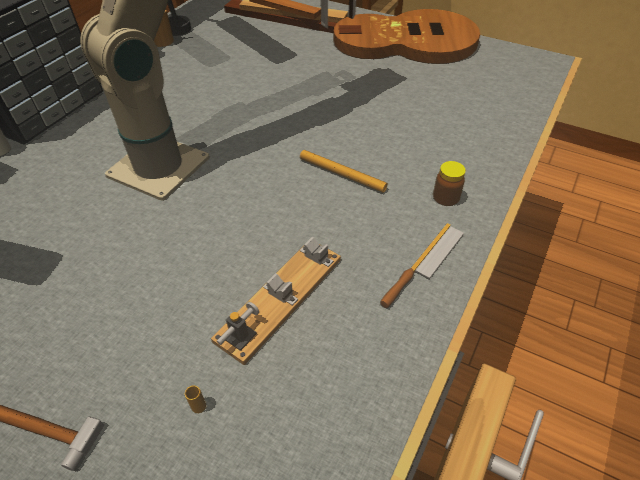

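View pics/top0.png

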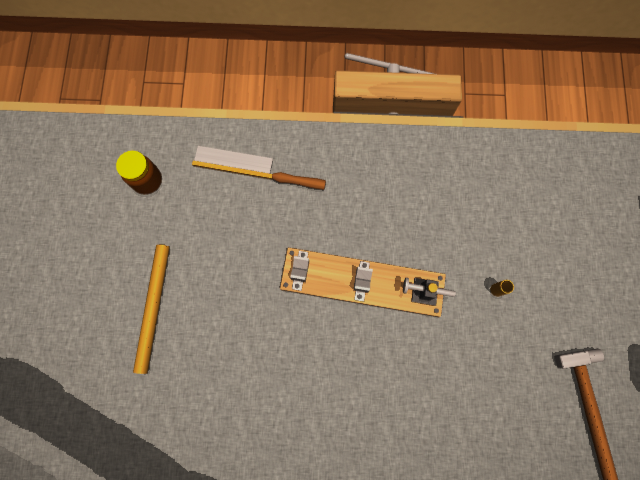

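The scene view shows the tube from (303,154) to (385,187) and the cradle with its stop at (237,325). The top view shows the tube from (163,246) to (141,373), the board corners near (287,249), (445,274), (440,316) and (281,290), and the stop disc near (405,286).

```bash
cat > h.py <<'E'
import numpy as np, cv2
from scipy.spatial.transform import Rotation as R
from plant import get_obs, grab_frame, get_calibration
def ray(n,uv):
    c=get_calibration(n); d=np.linalg.inv(c["K"])@np.array([uv[0],uv[1],1.0])
    return np.array(c["xyz"]), R.from_rotvec(c["attitude"]).as_matrix()@d
def plane(n,uv,z):
    o,d=ray(n,uv); return o+d*(z-o[2])/d[2]
def proj(n,p):
    c=get_calibration(n); q=R.from_rotvec(c["attitude"]).as_matrix().T@(np.array(p)-c["xyz"]); q=c["K"]@q; return q[:2]/q[2]
def biggest(m):
    return max(cv2.findContours(m,cv2.RETR_EXTERNAL,cv2.CHAIN_APPROX_NONE)[0],key=cv2.contourArea)
E
python3 - <<'E'
from h import *
for n,tb,cb in (("top",(110,230,190,390),(265,235,460,330)),("scene",(290,140,400,200),(200,225,350,370))):
    hsv=cv2.cvtColor(cv2.imread(f"pics/{n}0.png"),cv2.COLOR_BGR2HSV)
    def box(b):
        m=cv2.inRange(hsv,(8,90,60),(32,255,255)); k=np.zeros_like(m); k[b[1]:b[3],b[0]:b[2]]=255; return m&k
    c=biggest(box(tb)); r=cv2.minAreaRect(c); p=cv2.boxPoints(r)
    e=sorted([(np.linalg.norm(p[i]-p[(i+1)%4]),(p[i]+p[(i+1)%4])/2) for i in range(4)],key=lambda t:t[0])[:2]
    E=[plane(n,x[1],14) for x in e]; print(n,"tube",r,np.round(E,1),np.linalg.norm(E[0]-E[1]))
    c=cv2.convexHull(biggest(cv2.morphologyEx(box(cb),cv2.MORPH_CLOSE,np.ones((5,5)))))
    q=cv2.approxPolyDP(c,6,True)[:,0]; print("board px",q.tolist()); print(np.round([plane(n,x,18) for x in q],1))
    a=sorted
E
python3 -c "
import cv2
a=cv2.imread('pics/top0.png')[235:330,270:470];b=cv2.imread('pics/scene0.png')[225:370,200:350]
a=cv2.resize(a,None,fx=3.9,fy=3.9,interpolation=2)
cv2.imwrite('pics/c1.png',a)"
```

```text
top tube ((151.2760009765625, 308.73199462890625), (14.579163551330566, 131.92800903320312), 10.304847717285156) [[333.2 215.9  14. ]
 [597.7 197.5  14. ]] 265.1651587539089
board px [[287, 248], [443, 273], [440, 316], [280, 289]]
[[ 598.   -64.2   18. ]
 [ 557.5 -391.2   18. ]
 [ 468.7 -383.3   18. ]
 [ 511.4  -54.2   18. ]]
scene tube ((343.0163269042969, 170.4597625732422), (92.84931945800781, 10.567509651184082), 22.10944938659668) [[326.2 222.1  14. ]
 [597.3 203.   14. ]] 271.7999635674466
board px [[340, 256], [244, 364], [212, 341], [299, 250]]
[[ 599.8  -63.    18. ]
 [ 561.4 -396.8   18. ]
 [ 475.1 -384.8   18. ]
 [ 507.2  -91.9   18. ]]
```

View pics/c1.png

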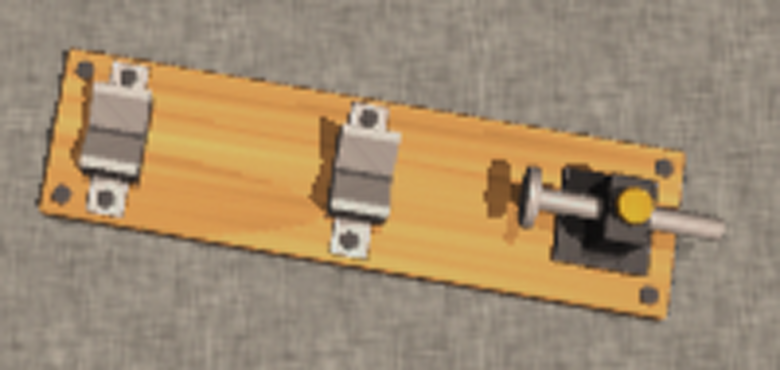

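The crop shows vee bottoms mid-block near (118,131) and (365,173), and the disc's face edge near (522,196) in crop pixels (scale 3.9, origin at 270,235).

```bash
cat >> h.py <<'E'
def go(x,y,z,yaw):
    "tool shift (cm, in present tool axes) and roll (deg) to reach a world position with tool x at yaw (deg)"
    o=get_obs(); M=R.from_rotvec(o["ee_rot"]).as_matrix(); d=M.T@(np.array([x,y,z])-o["tool_pos"])/10
    w=np.degrees(np.arctan2(M[1,0],M[0,0])); r=-((yaw-w+180)%360-180)
    print("tcp",np.round(o["tool_pos"],1),"yaw",round(w,1),"tilt",np.round(M[:2,2],3),"shift",np.round(d,2),"roll",round(r,2),"F",np.round(o["force"],1),"w",round(o["width"],1),"t",round(o["t"],2))
E
python3 - <<'E'
from h import *
px=lambda a,b:(270+a/3.9,235+b/3.9)
v1=plane("top",px(118,131),41);v2=plane("top",px(365,173),41);d=plane("top",px(522,196),60.8);d2=plane("top",px(527,197),60.8)
print(v1,v2,np.linalg.norm(v1-v2),d)
c=np.array([[598,-64.2],[557.5,-391.2],[468.7,-383.3],[511.4,-54.2]])
u=(c[1]-c[0]+c[2]-c[3]);u/=np.linalg.norm(u);print("u board",u,np.degrees(np.arctan2(u[1],u[0])),"origin",c.mean(0)-67.5*u)
uv=(v2-v1)[:2];uv/=np.linalg.norm(uv);m=(v1+v2)[:2]/2;print("u vee",uv,np.degrees(np.arctan2(uv[1],uv[0])),"mid",m)
n=np.array([-u[1],u[0]]);print("disc x,y",(d[:2]-m)@u,(d[:2]-m)@n)
go(455.5,207.5,120,176)
E
```

```text
[551.83353502 -94.86757163  41.        ] [ 534.70741729 -224.05095915   41.        ] 130.31366589666663 [ 523.21840474 -302.20058229   60.8       ]
u board [-0.12580247 -0.99205531] -97.22709986904732 origin [ 542.39166685 -156.26126658]
u vee [-0.13142227 -0.99132648] -97.55178756194783 mid [ 543.27047616 -159.45926539]
disc x,y 144.12988153989215 -1.9355534176981668
tcp [245.5 601.2 212.6] yaw 157.8 tilt [-0.001 -0.002] shift [-34.33 -28.49   9.31] roll -18.22 F [-0.6 -0.1  0.6] w 93.7 t 0.1
```

{"method": "arm_command", "body": {
  "increments": [
    [[-2.8,-2.4,0.5],0],
    [[-2.8,-2.4,0.5],0],
    [[-2.8,-2.4,0.5],0],
    [[-2.8,-2.4,0.5],0],
    [[-2.8,-2.4,0.5],0],
    [[-2.8,-2.4,0.5],0],
    [[-2.8,-2.4,0.5],0],
    [[-2.8,-2.4,0.5],0],
    [[-2.8,-2.4,0.5],0],
    [[-2.8,-2.4,0.5],0],
    [[-2.8,-2.4,0.5],0],
    [[-2.8,-2.4,0.5],0]
  ],
  "gripper": 7
}}

```text
t: 1.3
tool_pos: [448.2, 206.7, 153.1]
ee_rot: [-0.605, -3.082, 0.0]
force: [0.6, -0.2, 0.8]
width: 69.6
gripper_force: 0.0
```

{"method": "arm_command", "body": {
  "increments": [
    [[0,0,2],-6.1],
    [[0,0,2],-6.1],
    [[0,0,2],-6],
    [[0,0,0],0],
    [[0,0,0],0]
  ]
}}

```text
t: 1.8
tool_pos: [447.7, 207.9, 93.4]
ee_rot: [-0.114, -3.139, 0.001]
force: [-0.3, -0.3, -0.2]
width: 69.9
gripper_force: 0.0
```

```bash
python3 - <<'E'
from h import *
go(452,209,11,176)
f=grab_frame("scene"); cv2.imwrite("pics/s1.png",cv2.resize(f[100:260,220:440,::-1],None,fx=3.6,fy=3.6))
E
```

```text
tcp [447.7 207.9  93.4] yaw 175.8 tilt [-0.001 -0.   ] shift [-0.43  0.14  8.24] roll -0.17 F [-0.3 -0.3 -0.2] w 69.9 t 1.8
```

View pics/s1.png

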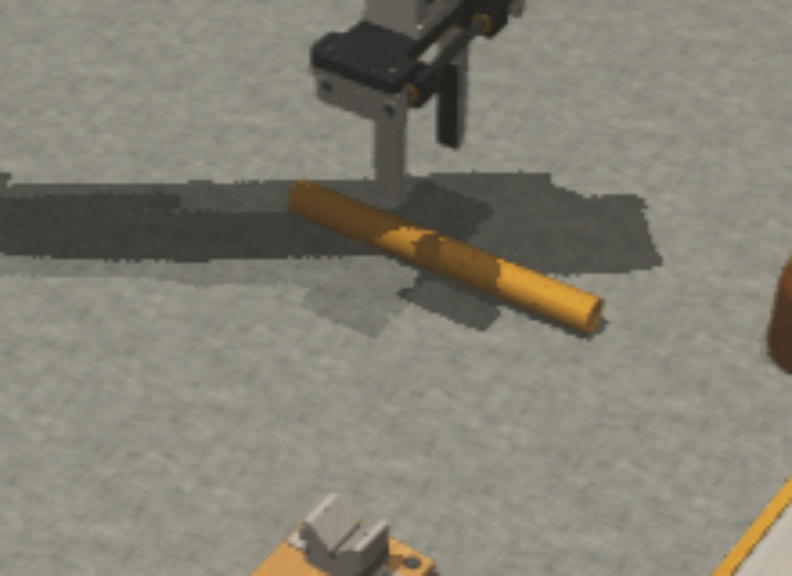

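The crop shows the open fingers at (390,150) and (450,110) straddling the tube, above its middle. I'll descend and grip.

{"method": "arm_command", "body": {
  "increments": [
    [[-0.4,0.1,2],0],
    [[0,0,2],0],
    [[0,0,2],0],
    [[0,0,1.2],0],
    [[0,0,0.9],0],
    [[0,0,0],0]
  ]
}}

```text
t: 2.45
tool_pos: [451.8, 208.8, 12.1]
ee_rot: [-0.111, -3.139, 0.001]
force: [-0.9, -0.2, 0.8]
width: 69.9
gripper_force: 0.0
```

{"method": "arm_command", "body": {
  "increments": [
    [[0,0,0],0],
    [[0,0,0],0],
    [[0,0,0],0],
    [[0,0,0],0],
    [[0,0,0],0],
    [[0,0,0],0],
    [[0,0,0],0],
    [[0,0,0],0]
  ],
  "gripper": 2,
  "grip_force": 40
}}

```text
t: 3.25
tool_pos: [452.1, 209.0, 12.6]
ee_rot: [0.11, 3.139, 0.001]
force: [0.3, 0.4, 2.1]
width: 27.3
gripper_force: 40.0
```

{"method": "arm_command", "body": {
  "increments": [
    [[0,0,-0.5],0],
    [[0,0,-1.5],0],
    [[0,0,-2.5],0],
    [[0,0,-2.5],0],
    [[0,0,-2.5],0],
    [[0,0,-2.5],0],
    [[0,0,-1.5],0],
    [[0,0,-0.5],0],
    [[0,0,0],0]
  ]
}}

```text
t: 4.15
tool_pos: [451.8, 208.6, 152.7]
ee_rot: [0.11, 3.139, 0.0]
force: [0.3, 0.3, -3.8]
width: 27.1
gripper_force: 40.0
```

{"method": "arm_command", "body": {
  "increments": [
    [[0,0,0],4],
    [[0,0,0],8],
    [[0,0,0],8],
    [[0,0,0],8.5],
    [[0,0,0],8.5],
    [[0,0,0],8.5],
    [[0,0,0],8.5],
    [[0,0,0],8.5],
    [[0,0,0],8.5],
    [[0,0,0],8.5],
    [[0,0,0],8],
    [[0,0,0],6]
  ]
}}

```text
t: 5.35
tool_pos: [450.9, 208.3, 151.1]
ee_rot: [-2.367, -2.065, 0.005]
force: [-0.1, 0.3, -3.9]
width: 27.0
gripper_force: 40.0
```

```bash
python3 - <<'E'
from h import *
go(543,-158.5,152,82.6)
for n in ("top","scene"):
    cv2.imwrite(f"pics/{n}2.png",grab_frame(n)[:,:,::-1])
a=cv2.imread("pics/scene2.png")[60:300,180:480];cv2.imwrite("pics/c2.png",cv2.resize(a,None,fx=2.5,fy=2.5))
E
```

```text
tcp [450.9 208.3 151.1] yaw 82.2 tilt [-0.002 -0.002] shift [-35.09  14.1   -0.04] roll -0.4 F [-0.1  0.3 -3.9] w 27.0 t 5.35
```

View pics/c2.png

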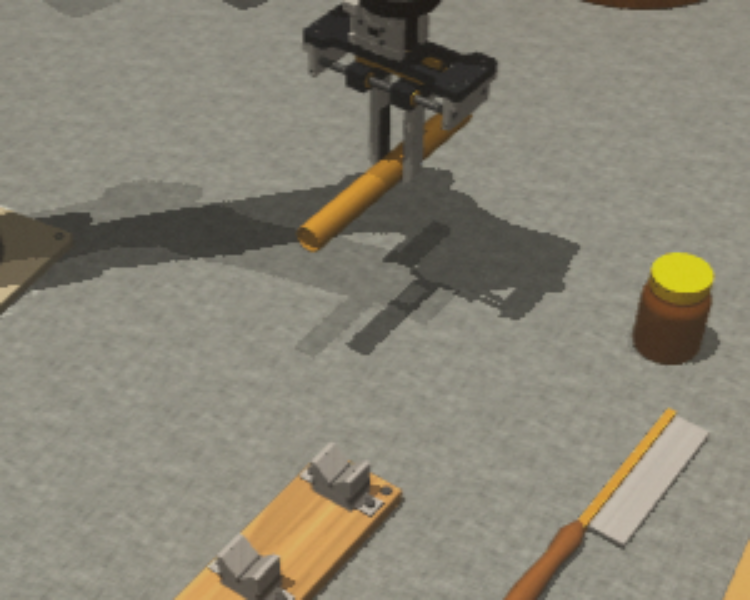

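The tube is held level, stop-side end at (312,238) in the crop, pointing towards the cradle. Next I'll carry it over the cradle, about 25 mm short of the stop.

{"method": "arm_command", "body": {
  "increments": [
    [[-1.2,0.5,0],-0.4],
    [[-2.4,1.0,0],0],
    [[-3.0,1.3,0],0],
    [[-3.2,1.4,0],0],
    [[-3.4,1.5,0],0],
    [[-3.4,1.5,0],0],
    [[-3.4,1.5,0],0],
    [[-3.4,1.5,0],0],
    [[-3.2,1.4,0],0],
    [[-3.0,1.3,0],0],
    [[-2.0,0.9,0],0],
    [[-1.0,0.4,0],0]
  ]
}}

```text
t: 6.65
tool_pos: [551.8, -136.5, 152.1]
ee_rot: [2.357, 2.076, -0.002]
force: [0.0, -0.7, -3.1]
width: 27.2
gripper_force: 40.0
```

{"method": "arm_command", "body": {
  "increments": [
    [[0,0,1],0],
    [[0,0,2],0],
    [[0,0,1.5],0],
    [[0,0,0.5],0],
    [[0,0,0],0],
    [[0,0,0],0]
  ]
}}

```text
t: 7.25
tool_pos: [552.6, -131.7, 102.7]
ee_rot: [-2.354, -2.081, -0.001]
force: [0.8, 0.8, -3.2]
width: 26.9
gripper_force: 40.0
```

```bash
python3 - <<'E'
from h import *
go(546.2,-133.7,75,82.6)
for n in ("top","scene"):
    cv2.imwrite(f"pics/{n}3.png",grab_frame(n)[:,:,::-1])
a=cv2.imread("pics/scene3.png")[200:380,190:370];b=cv2.imread("pics/top3.png")[200:340,260:470]
cv2.imwrite("pics/c3.png",cv2.resize(a,None,fx=3.3,fy=3.3));cv2.imwrite("pics/c3t.png",cv2.resize(b,None,fx=3.8,fy=3.8))
E
```

```text
tcp [ 552.6 -131.7  102.7] yaw 82.9 tilt [0. 0.] shift [-0.28 -0.61  2.77] roll 0.35 F [ 0.8  0.8 -3.2] w 26.9 t 7.25
```

View pics/c3.png

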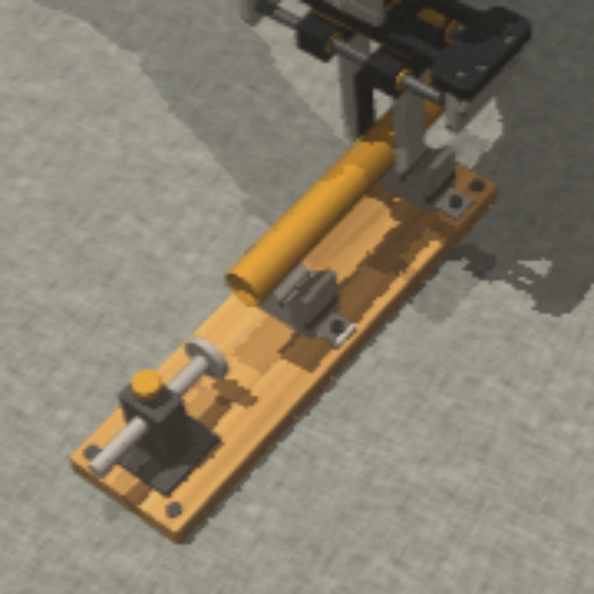

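View pics/c3t.png

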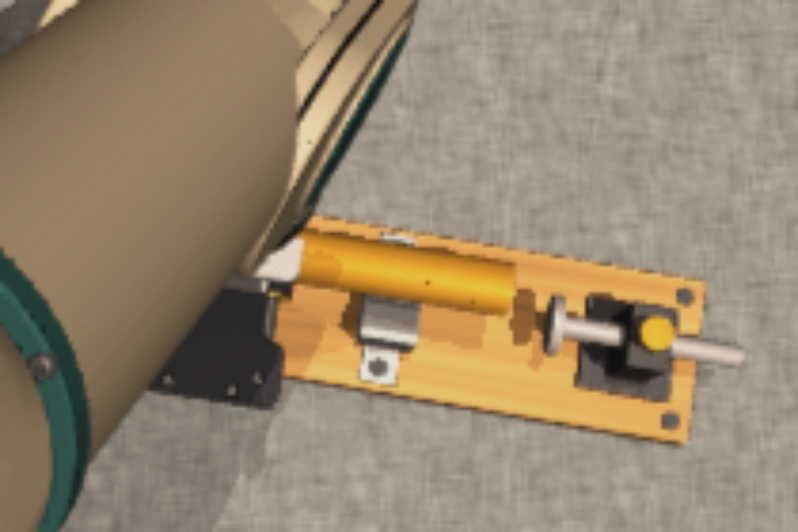

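The scene crop shows the tube's stop-side end at (245,285), above and short of the stop-side block. The top crop has that end at (515,287), the axis near the fingers at (303,256) and the disc face at (547,324).

```bash
python3 - <<'E'
from h import *
T=lambda a,b:(260+a/3.8,200+b/3.8); S=lambda a,b:(190+a/3.3,200+b/3.3)
u=np.array([-.1285,-.9917]);n=np.array([-u[1],u[0]]);m=np.array([543.,-158.5])
o,d=ray("top",T(513,288)); p,e=ray("scene",S(245,288))
A=np.stack([d,-e],1); k=np.linalg.lstsq(A,p-o,rcond=None)[0]; X=(o+d*k[0]+p+e*k[1])/2
print("end triang",X,"gap",np.linalg.norm(o+d*k[0]-p-e*k[1]),"cradle",(X[:2]-m)@u,(X[:2]-m)@n)
a=plane("top",T(303,256),104);b=plane("top",T(513,287),104)
print("axis",a,b,np.degrees(np.arctan2(*(b-a)[[1,0]])),[((q[:2]-m)@u,(q[:2]-m)@n) for q in (a,b)])
for q in ((547,324),(556,326)):
    D=plane("top",T(*q),60.8);print("disc",D,(D[:2]-m)@u,(D[:2]-m)@n)
t=get_obs()["tool_pos"];print("tcp cradle",(t[:2]-m)@u,(t[:2]-m)@n)
E
```

```text
end triang [ 536.6746092  -275.26271012  108.11062188] gap 6.118910707989969 cradle 116.6063923431823 8.731118189425256
axis [ 547.15616288 -172.37982723  104.        ] [ 535.48547549 -277.9076388   104.        ] -96.31089340626629 [(np.float64(13.230557734052327), np.float64(5.9052245234954635)), (np.float64(119.38217179945484), np.float64(7.8917276259282945))]
disc [ 523.21259173 -302.40123328   60.8       ] 145.24953500355093 -1.1318643040651692
disc [ 522.34449522 -307.09433705   60.8       ] 150.0152364137543 -1.3896917836659881
tcp cradle -27.44244718537825 6.43997494672254
```

{"method": "arm_command", "body": {
  "increments": [
    [[0,-0.3,0],0.5],
    [[0,-0.34,0.5],0],
    [[0,0,1],0],
    [[0,0,1],0],
    [[0,0,0.7],0],
    [[0,0,0.4],0],
    [[0,0,0],0],
    [[0,0,0],0],
    [[0,0,0],0]
  ]
}}

```text
t: 8.25
tool_pos: [546.4, -131.6, 66.7]
ee_rot: [2.364, 2.068, 0.001]
force: [-0.3, -0.3, -3.0]
width: 27.0
gripper_force: 40.0
```

```bash
python3 - <<'E'
from h import *
go(546.2,-133.7,61,82.4)
for n in ("top","scene"):
    cv2.imwrite(f"pics/{n}4.png",grab_frame(n)[:,:,::-1])
a=cv2.imread("pics/scene4.png")[230:350,210:360];b=cv2.imread("pics/top4.png")[240:310,330:460]
cv2.imwrite("pics/c4.png",np.vstack([cv2.resize(a[:90],(600,360)),cv2.resize(b[:60],(520,240)).copy() if 0 else cv2.resize(b[:52],(600,240))]))
E
```

```text
tcp [ 546.4 -131.6   66.7] yaw 82.4 tilt [ 0.001 -0.   ] shift [-0.21  0.01  0.57] roll -0.02 F [-0.3 -0.3 -3. ] w 27.0 t 8.25
```

View pics/c4.png

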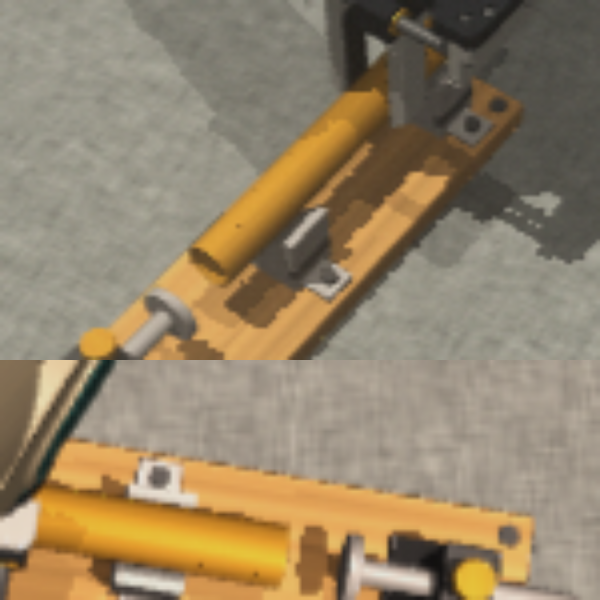

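The tube lies level over the vee in both crops; its end is at (210,260) in the scene part and the disc face is about 25 mm further on. I'll lower it gently, watching the force.

{"method": "arm_command", "body": {
  "increments": [
    [[0,0,0.2],0],
    [[0,0,0.1],0],
    [[0,0,0.1],0],
    [[0,0,0.1],0],
    [[0,0,0],0],
    [[0,0,0],0]
  ]
}}

```text
t: 8.95
tool_pos: [546.0, -131.5, 61.4]
ee_rot: [-2.364, -2.069, 0.0]
force: [0.6, 0.3, -3.4]
width: 27.2
gripper_force: 40.0
```

{"method": "arm_command", "body": {
  "increments": [
    [[0,0,0.05],0],
    [[0,0,0.05],0],
    [[0,0,0],0],
    [[0,0,0],0]
  ]
}}

```text
t: 9.35
tool_pos: [546.1, -131.5, 60.5]
ee_rot: [-2.364, -2.069, -0.0]
force: [0.7, 0.7, -3.8]
width: 27.1
gripper_force: 40.0
```

{"method": "arm_command", "body": {
  "increments": [
    [[0,0,0.05],0],
    [[0,0,0.05],0],
    [[0,0,0],0],
    [[0,0,0],0]
  ]
}}

```text
t: 9.75
tool_pos: [546.3, -131.6, 59.6]
ee_rot: [2.364, 2.069, 0.001]
force: [-0.6, 0.1, -2.3]
width: 27.4
gripper_force: 40.0
```

{"method": "arm_command", "body": {
  "increments": [
    [[0,0,0.05],0],
    [[0,0,0.05],0],
    [[0,0,0],0],
    [[0,0,0],0]
  ]
}}

```text
t: 10.15
tool_pos: [546.5, -131.6, 59.4]
ee_rot: [2.364, 2.068, 0.001]
force: [-0.4, 1.0, 6.0]
width: 27.0
gripper_force: 40.0
```

```bash
python3 - <<'E'
from h import *
go(543,-158.5,60,82.4); print(get_obs()["torque"])
E
```

```text
tcp [ 546.5 -131.6   59.4] yaw 82.4 tilt [0.001 0.   ] shift [-2.71  0.01 -0.06] roll -0.03 F [-0.4  1.   6. ] w 27.0 t 10.15
[ 0.06390599  0.29892203 -0.04581971]
```

{"method": "arm_command", "body": {
  "increments": [
    [[0,0,-0.05],0],
    [[-0.2,0,0],0],
    [[-0.3,0,0],0],
    [[-0.4,0,0],0],
    [[-0.3,0,0],0],
    [[-0.2,0,0],0],
    [[-0.1,0,0],0],
    [[0,0,0],0],
    [[0,0,0],0]
  ]
}}

```text
t: 11.05
tool_pos: [544.5, -146.3, 59.4]
ee_rot: [2.364, 2.069, 0.001]
force: [-0.0, 2.7, 5.2]
width: 26.9
gripper_force: 40.0
```

{"method": "arm_command", "body": {
  "increments": [
    [[-0.1,0,0],0],
    [[-0.1,0,0],0],
    [[-0.1,0,0],0],
    [[-0.1,0,0],0],
    [[-0.1,0,0],0],
    [[0,0,0],0],
    [[0,0,0],0]
  ]
}}

```text
t: 11.75
tool_pos: [543.8, -151.1, 59.4]
ee_rot: [2.364, 2.069, 0.002]
force: [0.9, 2.1, 5.9]
width: 27.4
gripper_force: 40.0
```

{"method": "arm_command", "body": {
  "increments": [
    [[-0.1,0,0],0],
    [[-0.1,0,0],0],
    [[-0.1,0,0],0],
    [[0,0,0],0],
    [[0,0,0],0]
  ]
}}

```text
t: 12.25
tool_pos: [543.4, -154.0, 59.4]
ee_rot: [2.364, 2.069, 0.002]
force: [0.9, -0.0, 4.7]
width: 27.0
gripper_force: 40.0
```

{"method": "arm_command", "body": {
  "increments": [
    [[-0.1,0,0],0],
    [[-0.1,0,0],0],
    [[0,0,0],0],
    [[0,0,0],0]
  ]
}}

```text
t: 12.65
tool_pos: [543.2, -156.0, 59.4]
ee_rot: [2.364, 2.069, 0.002]
force: [0.3, 2.3, 4.8]
width: 27.0
gripper_force: 40.0
```

{"method": "arm_command", "body": {
  "increments": [
    [[-0.05,0,0],0],
    [[-0.05,0,0],0],
    [[0,0,0],0],
    [[0,0,0],0]
  ]
}}

```text
t: 13.05
tool_pos: [543.1, -156.8, 59.4]
ee_rot: [-2.364, -2.069, -0.002]
force: [-0.3, 2.9, 4.8]
width: 26.9
gripper_force: 40.0
```

{"method": "arm_command", "body": {
  "increments": [
    [[-0.05,0,0],0],
    [[-0.05,0,0],0],
    [[0,0,0],0],
    [[0,0,0],0]
  ]
}}

```text
t: 13.45
tool_pos: [542.9, -157.8, 59.4]
ee_rot: [-2.364, -2.069, -0.002]
force: [1.0, 2.0, 4.7]
width: 26.8
gripper_force: 40.0
```

{"method": "arm_command", "body": {
  "increments": [
    [[-0.05,0,0],0],
    [[-0.05,0,0],0],
    [[0,0,0],0],
    [[0,0,0],0]
  ]
}}

```text
t: 13.85
tool_pos: [542.9, -158.4, 59.4]
ee_rot: [-2.363, -2.069, -0.002]
force: [1.0, 2.8, 5.5]
width: 27.2
gripper_force: 40.0
```

{"method": "arm_command", "body": {
  "increments": [
    [[-0.05,0,0],0],
    [[-0.05,0,0],0],
    [[0,0,0],0],
    [[0,0,0],0]
  ]
}}

```text
t: 14.25
tool_pos: [542.9, -158.4, 59.4]
ee_rot: [-2.362, -2.069, -0.003]
force: [1.1, 5.4, 5.5]
width: 27.2
gripper_force: 40.0
```

{"method": "arm_command", "body": {
  "increments": [
    [[-0.02,0,0.03],0],
    [[0,0,0.03],0],
    [[0,0,0],0],
    [[0,0,0],0],
    [[0,0,0],0]
  ]
}}

```text
t: 14.75
tool_pos: [542.9, -158.4, 59.3]
ee_rot: [-2.362, -2.069, -0.004]
force: [-0.6, 5.5, 10.4]
width: 27.0
gripper_force: 40.0
```

```bash
python3 - <<'E'
from h import *
go(543,-158.5,59,82.4); o=get_obs(); M=R.from_rotvec(o["ee_rot"]).as_matrix(); print("F tool",M.T@o["force"],"T tool",M.T@o["torque"])
E
```

```text
tcp [ 542.9 -158.4   59.3] yaw 82.4 tilt [0.001 0.003] shift [-0.    0.01  0.03] roll 0.04 F [-0.6  5.5 10.4] w 27.0 t 14.75
F tool [  5.35706932  -1.30608294 -10.40289624] T tool [0.32359259 1.26511459 0.10309631]
```

```bash
cat > avg.py <<'E'
from h import *
F=[];T=[]
for i in range(12):
    grab_frame("top"); o=get_obs(); M=R.from_rotvec(o["ee_rot"]).as_matrix(); F.append(M.T@o["force"]);T.append(M.T@o["torque"])
print("F",np.mean(F,0).round(2),np.std(F,0).round(2),"T",np.mean(T,0).round(3),np.std(T,0).round(3),o["tool_pos"].round(2),round(o["t"],2))
E
python3 avg.py
```

```text
F [  5.42  -0.98 -10.91] [0.34 0.62 0.71] T [0.344 1.233 0.102] [0.02  0.027 0.032] [ 542.87 -158.46   59.33] 15.35
```

{"method": "arm_command", "body": {
  "increments": [
    [[-0.03,0,0.01],0],
    [[0,0,0],0],
    [[0,0,0],0],
    [[0,0,0],0]
  ]
}}

```text
t: 15.75
tool_pos: [542.9, -158.4, 59.3]
ee_rot: [-2.362, -2.069, -0.005]
force: [-0.6, 5.7, 12.1]
width: 27.5
gripper_force: 40.0
```

```bash
python3 avg.py
```

```text
F [  6.09  -1.75 -11.78] [0.34 0.54 0.52] T [0.39  1.369 0.109] [0.019 0.022 0.031] [ 542.84 -158.45   59.32] 16.35
```

The tube is seated and against the stop, with about 15 N down (11.8 N measured plus the tube's weight) and a 6 N push. The moments show a balanced load on both blocks, so I'm handing in.

```bash
python3 -c "
from plant import ctrl,get_obs
print(ctrl.close_job()); print(get_obs()['force'],get_obs()['t'])"
```

```text
the job is handed in; nothing more can be done
None
the job is handed in; nothing more can be done
```

The job is handed in at about 16 s: the gripper is holding the tube in both V-blocks against the stop, with about 15 N down and a 6 N push towards the stop (less some sliding friction), judged from the wrist readings; no verdict came back.

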